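Weigh a heat sink on the sprung hook scale

ROBOT

A 6-joint arm with a two-finger parallel gripper is mounted at the origin on the work surface. World frame = base frame: x ahead of the robot, y to its left, z up, the work surface at z = 0. Lengths are in m, angles in rad, forces in N, time in s.
With the tool pointing down it reaches from about 0.225 to 0.875 m from the base axis. Payload 3.4 kg.
Tool frame: the origin (TCP) lies between the finger pads; the fingertips stand 8 mm ahead of it and the grasp point (between the pads) lies 11 mm behind it; z points along the fingers, y is the line along which they close (so a half turn about z gives the same grasp; the last joint's range is limited). The gripper opens to 85 mm and grips with 20 to 120 N. Pads are 22 mm wide; open, the fingers measure 114 mm over their backs; the gripper's body (76 mm by 85 mm) begins 54 mm behind the grasp point. The pads swing forward as they close: fully open they stand 13 mm farther back than shut.
Start: joints at [1.089, 0.276, 1.505, -0, 1.361, -0.121], TCP at [0.203, 0.538, 0.239] pointing down, gripper open.
Joint ranges: [-2.89, 2.89], [-0.75, 2.08], [0.22, 2.7], [-1.18, 4.32], [0.11, 2.71], [-2.7, 2.7]. Speed limits (rad/s): [2.57, 2.57, 3.14, 3.14, 3.14, 3.14].

INTERFACE

Orientations are given as a unit quaternion [w, x, y, z].
In Python, from rig import manip, optics, finder gives the robot as it stands.
- The arm moves only by the tool servo_tool, never from a script. Its argument "increments" is a list of rows, each a list of 7 numbers: the shift along the tool's x, y, z in cm, then the turn, a rotation vector about the tool's x, y, z in degrees, then the closure, from -1 (fully open) to 1 (shut). In form: [[x, y, z, rx, ry, rz, gripper], ...]. A call has exactly 5 rows; each row shifts and turns the commanded pose from where the row before left it, along the tool's axes as they then stand; what a row does not reach is not made up. A row lasts 1/10 s, in which the tool goes at most 50 mm and 8.59 degrees, less where a joint would pass 70% of its speed; a pose out of reach is approached as far as the arm can. A call is refused whole if a number of a shift passes 5 or a number of a turn 8.59, either way. A call with a gripper value outside its range is refused whole. The fingers move at their own pace and stop on an object; "squeeze" is the grip in N (left out, the last holds). Time passes only in rows, so rows that do not move let the fingers close, or fill a call up. It gives the time, the measured TCP pose, the force, the opening and the grip force at its end, in the units of the state.
- manip.get_state(): the state, without advancing time (a new reading comes with each control period).
- optics.get_image(name): name is "scene" or "top" or "wrist"; returns the picture (420x560x3 uint8, red, green, blue); there is no depth.
- optics.get_calibration(name): a dict with "fov_y" (degrees; the focal length in pixels is half the picture's height over the tangent of half this angle, whatever the lens; pixels are square), "cx", "cy" (the principal point, pixels), "dist_coeffs" ([k1, k2, p1, p2, k3] as OpenCV has them; the pictures are not rectified), "world_to_cam" (4x4, takes a point from world to camera coordinates). Camera axes: x right, y down, z forward; pixel columns grow to the right and rows downward; lengths in m; the calibration is good to about 2 mm. A picture is of the moment at which its call begins: read the wrist's pose just before it. get_calibration takes no time and is no camera call; for the wrist camera it gives the pose at the moment of the call.
- manip.sign_off(): hands the job in; it is judged then, once.
Trained networks look in the newest picture that a camera, given by its name, has taken for a name from the list of things; names that differ only in an ending like _2 or _b are one class to them, and where a whole thing is asked for, a point or a joint stands for the part that bears it (a point fixed in the world has none). Each returns a list of dicts, best first, with "p" (0 to 1); they miss things now and then, are a little off and sometimes report something else, mostly with a low value. They report only what shows in the picture. A call takes as long as a camera call. They do not tell look-alikes from the thing itself.
- finder.silhouettes(label, camera): "region" (420x560 bool, what is visible of it) and "box" ([centre column, centre row, width, height] in pixels, round what is visible of it).
- finder.tip_of(label, camera): "at" ([column, row] in pixels: a listed point, or the origin of a listed thing).
The state is a dict: "clock": time; "qpos": joint angles; "qd": joint speeds; "effort": joint torques, N m; "position": TCP position; "ee_rot": TCP orientation; "contact_force": force on the tool from outside, world axes, zero at the start; "moment": the same for the moment, N m; "width": finger opening in m; "gripper_force": force on a finger pad.
Only numpy, scipy, OpenCV 4.12 (cv2) and the standard library are available. Lean on these libraries where they do the work, as an engineer would, in place of code of your own. Each camera call takes 0.05 s, during which the arm holds its last target. There are 200 camera calls.

TASK

Weigh the finned heat sink: hang it by the opening of its yellow bracket on the hook of the spring scale, lowering it gently so the hook does not jerk down, then let go and leave it hanging until it has been still for about two seconds. Then take it off the hook and set it down gently, upright, in the green tray (not the red one), let go, and leave everything else undisturbed.

Things in the scene. Friction and masses are not known exactly. Their poses are not given: they have to be found in the camera images.
- sink_center (a point): the heat sink: silver finned aluminium block, 60 mm (its x) by 92 mm (its y) by 50 mm high, standing upright, with a yellow flat bracket standing on top across its middle; 158 mm high in all, mass 0.27 to 0.49 kg. Point half-way up, 79 mm above its underside, on its middle axis. z up; the bracket is a flat frame in its y-z plane, 12 mm thick along x. Front and back (x and -x) are alike
- sink_tab (a point): the upright tab at the top of the yellow bracket, made for gripping: 30 mm wide along the heat sink's y, 12 mm thick along its x, free for its upper 42 mm; point on its middle axis 18 mm below its top, 140 mm above the underside. Below it the bracket spreads to a roof-shaped frame 64 mm wide, whose top is about 116 mm above the underside at the middle and lower at the sides
- sink_eye (a point): top of the opening in the yellow bracket, where the hook bears: 109 mm above the underside, 31 mm straight below sink_tab. The opening goes right through along the heat sink's x; it is 50 mm wide along y, its top is a shallow inverted V (101 mm above the underside at the sides) and its bottom lies 54 mm above the underside, 55 mm below this point
- hook_seat (a point): seat of the scale's hook: top of its 8 mm thick round steel bar, at the middle of a level stretch 30 mm long. Moves down with the hook; 224 mm above the table when unloaded. z up, x level from the hook's tip back to the column, y to the left of that. From 15 to 28 mm behind (+x) the seat the bar climbs 12 mm, then runs level to a blue carriage 113 mm behind the seat
- hook_tip (a point): top of the upturned end of the hook, 29 mm in front (-x) of hook_seat and 20 mm higher; the bar slopes up to it from 15 mm in front of the seat. The rounded end reaches 4 mm further forward. Same axes as hook_seat
- scale: the spring scale's stand, fixed: grey base plate 200 x 130 x 14 mm under the hook and an aluminium column with a spring tube and black cap, 332 mm high, 113 to 160 mm behind the hook seat. Origin on the table under the carriage; same axes as hook_seat
- hook_arm (a joint): how far the sprung hook has been pulled down, m; 0 unloaded (held lightly against its top stop), 0.06 at the bottom stop. About 120 N/m after the first 0.4 N, lightly damped; the heat sink alone pulls it 18 to 38 mm down
- tray_green: green open tray, 150 x 150 mm, walls 5 mm thick and 18 mm high, floor 5 mm thick; fixed to the table; origin at the centre of its underside. The heat sink belongs here at the end, in any direction
- tray_red: red open tray of the same size with a black module in it, fixed; its place and the green tray's are exchanged at random; not to be used
- toroid: round copper-coloured toroidal transformer, 90 mm across, 45 mm high, a bystander; origin at the centre of its underside
- module: black 60 x 50 x 22 mm power module lying in the red tray, a bystander; origin at the centre of its underside
- spool: solder spool, 60 mm across, 50 mm high, a bystander; origin at the centre of its underside
- driver: blue-handled screwdriver lying flat, 190 mm long, a bystander
- cleaner: white bottle with blue cap, 56 mm across, 130 mm high, a bystander; origin at the centre of its underside
There are look-alikes about, which are no part of the job. There is more than one size of the part that bears sink_center; the job needs the smallest. There is more than one size of the tray_green; the one meant has the size given above.

How it is judged:
By the outcome, as a careful person would: the job done as asked, in the order asked, and still so for the second after the job is handed in, with the robot touching nothing.
It also fails if it takes over 72 s, if anything falls off the work surface, if the arm or the gripper's body presses on something with over 40 N, if the wrist force passes 120 N, or if a joint passes its speed limit or range.

## Working session

There is one attempt and no reset: what is moved stays moved. The work goes in short steps, Python scripts to look and compute and a tool call to move; the robot and the scene stay as the last step left them, time stands still between calls to the robot, and variables do not carry over. Pictures are saved under pics/ and viewed, at most 14 in all, crops included, and the job is handed in when it is done.

Besides the shell and the picture viewer there is one more tool, called after "Emit:" in YAML: its name, and indented under it one key for each argument. servo_tool: Moves the arm, as the interface text tells. Its arguments: {"type":"object","properties":{"increments":{"type":"array","items":{"type":"array","items":{"type":"number"}}},"squeeze":{"type":"number"}},"required":["increments"]}

```bash
mkdir -p pics; ls
cat > h.py <<'E'
import numpy as np, cv2, json
from rig import manip, optics, finder
def snap(c,f=None):
    im=optics.get_image(c)
    if f: cv2.imwrite('pics/'+f,im[:,:,::-1])
    return im
def cal(c):
    k=optics.get_calibration(c); f=210/np.tan(np.radians(k['fov_y'])/2)
    return np.array([[f,0,k['cx']],[0,f,k['cy']],[0,0,1.]]),np.array(k['dist_coeffs'],float),np.array(k['world_to_cam'])
def ray(c,px,C=None):
    K,d,T=C or cal(c)
    n=cv2.undistortPoints(np.array([[px]],float),K,d)[0,0]
    R=T[:3,:3]; o=-R.T@T[:3,3]; v=R.T@np.array([n[0],n[1],1.]); return o,v/np.linalg.norm(v)
def tri(rays):
    A=sum(np.eye(3)-np.outer(v,v) for o,v in rays); b=sum((np.eye(3)-np.outer(v,v))@o for o,v in rays)
    p=np.linalg.solve(A,b); return p,[float(np.linalg.norm(np.cross(p-o,v))) for o,v in rays]
def atz(c,px,z,C=None):
    o,v=ray(c,px,C); return o+v*(z-o[2])/v[2]
def proj(c,p,C=None):
    K,d,T=C or cal(c)
    return cv2.projectPoints(np.array(p,float).reshape(-1,1,3),cv2.Rodrigues(T[:3,:3])[0],T[:3,3],K,d)[0][:,0]
E
python3 - <<'E'
from h import *
np.set_printoptions(precision=3,suppress=True)
print(manip.get_state())
for c in ('scene','top'):
    snap(c,c+'0.png'); K,d,T=C=cal(c); print(c,K[0,0],d,'pos',-T[:3,:3].T@T[:3,3])
    for n in ('sink_center','sink_tab','sink_eye','hook_seat','hook_tip','scale','tray_green','tray_red','toroid','spool','cleaner','driver'):
        print(n,[(np.round(r['at'],1).tolist(),round(r['p'],2)) for r in finder.tip_of(n,c)][:5])
E
```

```text
pics
{'clock': 0.0, 'qpos': array([ 1.089,  0.277,  1.506, -0.   ,  1.361, -0.121]), 'qd': array([ 0.001, -0.001,  0.001, -0.   ,  0.001, -0.001]), 'effort': array([ -0.   , -41.677, -24.581,  -0.001,   0.011,  -0.   ]), 'position': array([0.203, 0.538, 0.238]), 'ee_rot': array([-0.   ,  0.179,  0.984, -0.001]), 'contact_force': array([-0.795,  0.856,  0.212]), 'moment': array([-0.047,  0.001, -0.026]), 'gripper_force': 0.0, 'width': 0.08524749970414008}
scene 544.9102694060915 [0.042 0.    0.    0.    0.   ] pos [1.495 0.757 0.985]
sink_center [([407.5, 214.5], 0.85), ([279.2, 229.4], 0.59), ([153.1, 173.8], 0.59), ([212.2, 196.7], 0.51)]
sink_tab [([279.0, 210.8], 0.93), ([409.6, 190.8], 0.91), ([145.6, 149.0], 0.66)]
sink_eye [([280.4, 223.5], 0.72), ([409.8, 200.2], 0.6), ([147.9, 165.0], 0.6)]
hook_seat [([192.0, 181.3], 0.6)]
hook_tip [([199.8, 177.3], 0.91)]
scale [([160.9, 254.7], 0.96), ([222.0, 274.8], 0.19)]
tray_green [([379.5, 295.6], 0.67), ([467.9, 326.4], 0.55), ([296.8, 320.7], 0.17)]
tray_red [([290.9, 323.8], 0.7)]
toroid [([226.1, 272.7], 0.79)]
spool [([210.8, 195.3], 0.66)]
cleaner [([357.5, 356.8], 0.63)]
driver [([263.1, 214.3], 0.65), ([295.4, 321.3], 0.47)]
top 522.8041961874748 [-0.087  0.     0.     0.     0.   ] pos [0.114 0.023 1.563]
sink_center [([460.8, 193.8], 0.96), ([188.5, 295.6], 0.87), ([287.2, 206.8], 0.74)]
sink_tab [([473.7, 185.4], 0.87), ([182.4, 295.7], 0.58), ([290.5, 206.6], 0.57)]
sink_eye [([186.8, 297.5], 0.97), ([286.0, 207.7], 0.93)]
hook_seat [([363.5, 148.0], 0.64)]
hook_tip [([356.7, 153.9], 0.58)]
scale [([371.0, 144.0], 0.9)]
tray_green [([110.0, 227.3], 0.92), ([179.1, 220.9], 0.57)]
tray_red [([220.6, 143.3], 0.73)]
toroid [([303.2, 162.3], 0.85)]
spool [([416.7, 247.0], 0.6)]
cleaner [([164.2, 150.5], 0.6)]
driver [([348.8, 253.9], 0.6)]
```

View pics/scene0.png

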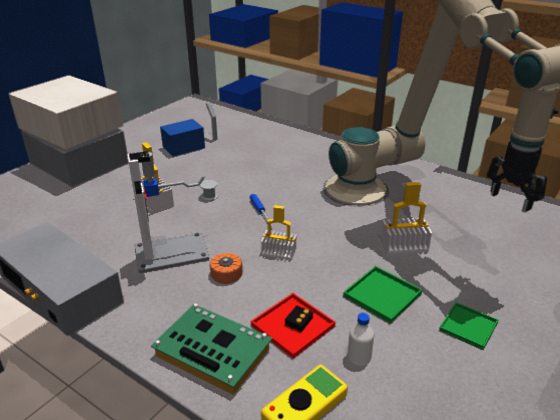

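View pics/top0.png

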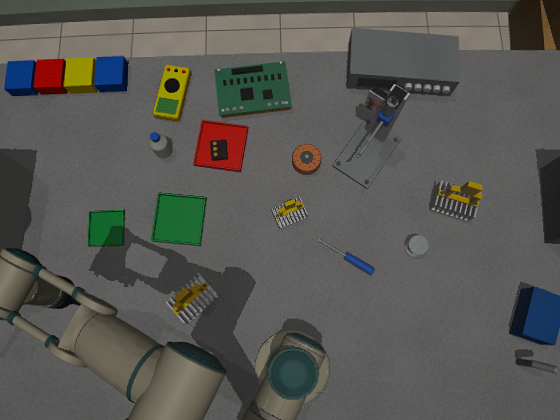

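The pictures show three sinks. The smallest is at top (288,211) and scene (279,235). The large green tray, at top (180,220) and scene (382,293), matches the red tray in size. The hook runs from the blue carriage at top (385,118) toward (350,160).

```bash
cat > m.py <<'E'
from h import *
np.set_printoptions(precision=4,suppress=True)
S=cal('scene');T=cal('top')
for n,s,t in [('center',[279.2,229.4],[287.2,206.8]),('tab',[279,210.8],[290.5,206.6]),('eye',[280.4,223.5],[286,207.7]),('seat',[192,181.3],[363.5,148]),('tip',[199.8,177.3],[356.7,153.9]),('scale',[160.9,254.7],[371,144]),('green',[379.5,295.6],[179.1,220.9]),('red',[290.9,323.8],[220.6,143.3]),('toroid',[226.1,272.7],[303.2,162.3])]:
    print(n,*tri([ray('scene',s,S),ray('top',t,T)]))
im=snap('top'); 
for n in ('sink_center','tray_green','tray_red'):
    for r in finder.silhouettes(n,'top'):
        m=r['region'].astype(np.uint8); c,_=cv2.findContours(m,0,2); c=max(c,key=len)
        z=0.05 if 'sink' in n else .018
        w=np.array([atz('top',p,z,T)[:2] for p in c[:,0].astype(float)],np.float32)
        print(n,round(r['p'],2),r['box'],cv2.minAreaRect(w))
E
python3 m.py
```

```text
center [0.457  0.0009 0.0859] [0.0006148860167880852, 0.0006148860167881681]
tab [ 0.445  -0.0078  0.1399] [0.00020257514666865528, 0.0002025751466688396]
eye [0.4512 0.0032 0.1038] [0.0011587319428298377, 0.0011587319428297826]
seat [ 0.5798 -0.2066  0.2327] [0.0006571016691946773, 0.0006571016691949471]
tip [ 0.5624 -0.1884  0.2424] [0.002590438139971184, 0.0025904381399711116]
scale [ 0.6715 -0.2702  0.0071] [0.0007269680607850768, 0.0007269680607850466]
green [ 0.444   0.3287 -0.0038] [0.003682988435386235, 0.0036829884353863805]
red [0.6845 0.2026 0.0128] [6.685180950053964e-05, 6.685180950043431e-05]
toroid [ 0.62   -0.0585  0.0053] [0.00441370157561482, 0.00441370157561478]
sink_center 0.88 [287.9, 213.3, 35.1, 28.0] ((0.4489242136478424, -0.005496270954608917), (0.06814153492450714, 0.09546607732772827), 21.104019165039062)
sink_center 0.87 [192.0, 298.5, 48.4, 47.7] ((0.20130671560764313, 0.27892976999282837), (0.08772505074739456, 0.1269131898880005), 41.59937286376953)
sink_center 0.71 [455.6, 199.4, 51.7, 44.3] ((0.48206809163093567, -0.5100012421607971), (0.13861148059368134, 0.12849004566669464), 71.01519775390625)
tray_green 0.8 [178.3, 220.2, 52.4, 52.1] ((0.443932443857193, 0.3294547200202942), (0.15137620270252228, 0.1549520492553711), 83.25743103027344)
tray_green 0.61 [105.2, 228.2, 34.9, 33.6] ((0.42200329899787903, 0.5544134974479675), (0.11672607809305191, 0.1115766316652298), 88.760986328125)
tray_green 0.48 [288.6, 213.3, 36.3, 32.8] ((0.45557457208633423, -0.005989447236061096), (0.07258424907922745, 0.09961444139480591), 22.192026138305664)
tray_red 0.93 [220.6, 145.6, 58.1, 56.8] ((0.6784577369689941, 0.20177802443504333), (0.15224485099315643, 0.15897178649902344), 79.40083312988281)
```

Emit:
servo_tool:
  increments:
    - [0,0,-3,0,0,0,-1]
    - [-2.8,-3,-3,0,0,0,-1]
    - [-2.8,-3,-3,0,0,0,-1]
    - [-2.8,-3,0,0,0,0,-1]
    - [-2.8,-3,0,0,0,0,-1]

```text
clock: 2.0
position: [0.2656, 0.3865, 0.3296]
ee_rot: [0.001, 0.179, 0.984, 0.001]
contact_force: [0.7, -0.1, 0.1]
width: 0.0854
gripper_force: 0.0
```

Emit:
servo_tool:
  increments:
    - [-2.8,-3,0,0,0,0,-1]
    - [-2.8,-3,0,0,0,0,-1]
    - [-2.8,-3,0,0,0,0,-1]
    - [-2.8,-3,0,0,0,0,-1]
    - [-2.8,-3,0,0,0,0,-1]

```text
clock: 2.5
position: [0.3432, 0.1961, 0.3286]
ee_rot: [0.0, 0.179, 0.984, 0.0]
contact_force: [1.3, 0.5, -0.1]
width: 0.0854
gripper_force: 0.0
```

Emit:
servo_tool:
  increments:
    - [-2.8,-3,0,0,0,0,-1]
    - [-2.8,-3,0,0,0,0,-1]
    - [-2.8,-3,0,0,0,0,-1]
    - [-2.8,-3,0,0,0,0,-1]
    - [-2.8,-0.7,0,0,0,0,-1]

```text
clock: 3.0
position: [0.4288, 0.0265, 0.3287]
ee_rot: [0.0, 0.181, 0.983, -0.001]
contact_force: [0.4, 0.6, 0.9]
width: 0.0853
gripper_force: 0.0
```

Emit:
servo_tool:
  increments:
    - [0,0,0,0,0,-8.4,-1]
    - [0,0,0,0,0,-8.4,-1]
    - [0,0,0,0,0,-8.4,-1]
    - [0,0,0,0,0,-8.4,-1]
    - [0,0,0,0,0,-8.4,-1]

```text
clock: 3.5
position: [0.4291, 0.0293, 0.3284]
ee_rot: [0.0, -0.188, 0.982, 0.0]
contact_force: [0.2, 0.2, -0.2]
width: 0.0857
gripper_force: 0.0
```

Emit:
servo_tool:
  increments:
    - [0,0,0,0,0,0,-1]
    - [0,0,0,0,0,0,-1]
    - [0,0,0,0,0,0,-1]
    - [0,0,0,0,0,0,-1]
    - [0,0,0,0,0,0,-1]

```text
clock: 4.0
position: [0.4291, 0.0294, 0.3283]
ee_rot: [0.0, -0.185, 0.983, 0.0]
contact_force: [0.6, -0.1, 0.6]
width: 0.0852
gripper_force: 0.0
```

```bash
cat >> h.py <<'E'
from scipy.spatial.transform import Rotation as Ro
def tool(s=None):
    s=s or manip.get_state(); q=s['ee_rot']; return np.array(s['position']),Ro.from_quat([q[1],q[2],q[3],q[0]])
def look(names,f=None):
    C=cal('wrist'); p,R=tool(); snap('wrist',f); out={}
    for n in names:
        out[n]=[(r['at'],round(r['p'],2)) for r in finder.tip_of(n,'wrist')]
    return C,out
def go(target,yaw=None):
    "tool-axis shift (cm) to target, rotvec (deg) to make the tool point down with its y at yaw (deg)"
    p,R=tool(); print('at',p,'F',manip.get_state()['contact_force'],'shift cm',100*R.inv().apply(np.array(target)-p))
    if yaw is not None:
        y=np.radians(yaw); Y=np.array([np.cos(y),np.sin(y),0]); Z=np.array([0,0,-1.]); X=np.cross(Y,Z)
        print('rot deg',np.degrees((R.inv()*Ro.from_matrix(np.c_[X,Y,Z])).as_rotvec()))
np.set_printoptions(precision=4,suppress=True)
E
python3 - <<'E'
from h import *
C,o=look(['sink_center','sink_tab','sink_eye'],'w1.png'); print(o)
T=C[2]; print('cam',-T[:3,:3].T@T[:3,3], 'axes',T[:3,:3]); go([.45,-.004,.25],111)
import pickle; pickle.dump((C,o),open('w1.pkl','wb'))
E
```

```text
{'sink_center': [([546.9, 80.5], 0.92), ([248.2, 184.1], 0.75)], 'sink_tab': [([242.6, 196.1], 0.69)], 'sink_eye': [([177.0, 47.0], 0.71), ([243.7, 184.7], 0.61)]}
cam [0.3688 0.0056 0.464 ] axes [[-0.3631  0.9318 -0.0008]
 [ 0.8992  0.3506  0.2619]
 [ 0.2443  0.0944 -0.9651]]
at [0.4291 0.0294 0.3283] F [ 0.8143  0.6156 -0.0937] shift cm [-0.7311 -3.8724  7.8327]
rot deg [0.0021 0.0046 0.3141]
```

View pics/w1.png

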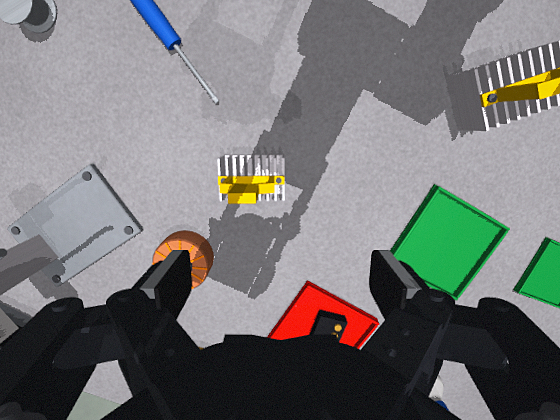

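The wrist view shows the small sink at (250,180) with its tab at (242,197). Its y axis is nearly horizontal, which agrees with the yaw.

Run:
```python
from h import *
import pickle
C,o=pickle.load(open('w1.pkl','rb'));S=cal('scene');T=cal('top')
for n,w,s,t in [('center',[248.2,184.1],[279.2,229.4],[287.2,206.8]),('tab',[242.6,196.1],[279,210.8],[290.5,206.6]),('eye',[243.7,184.7],[280.4,223.5],[286,207.7])]:
    print(n,*tri([ray('wrist',w,C),ray('scene',s,S),ray('top',t,T)]),tri([ray('wrist',w,C),ray('scene',s,S)])[0])
# predicted sink model vs pixel masks: fit x,y,yaw using silhouettes in the wrist and top and scene
im=cv2.imread('pics/w1.png'); hsv=cv2.cvtColor(im,cv2.COLOR_BGR2HSV)
m=cv2.inRange(hsv,(20,150,80),(33,255,255)); m[:120]=0;m[240:]=0;m[:,:200]=0;m[:,310:]=0
ys,xs=np.nonzero(m); print('yellow wrist',xs.min(),xs.max(),ys.min(),ys.max())
for y in range(ys.min(),ys.max()+1,2):
    r=xs[ys==y]; print(y,r.min(),r.max(),end='; ')
def model(x,y,z,a):
    a=np.radians(a); R=np.array([[np.cos(a),-np.sin(a),0],[np.sin(a),np.cos(a),0],[0,0,1]])
    P=np.array([[sx*.006,sy*.015,.158] for sx in(-1,1) for sy in(-1,1)]+[[0,sy*.032,.102] for sy in (-1,1)]+[[sx*.03,sy*.046,.05] for sx in(-1,1) for sy in(-1,1)])
    return P@R.T+[x,y,z]
for a in (18,21,24): print('\n',a,np.round(proj('wrist',model(.449,-.006,0,a),C),0).tolist())
```

```text
center [ 0.4554 -0.0018  0.0842] [0.003998721398545006, 0.00190590160638778, 0.003100824831787506] [ 0.4534 -0.0037  0.0823]
tab [ 0.4496 -0.0059  0.1436] [0.005916257257896562, 0.0013840189586925582, 0.005603357395046526] [ 0.4538 -0.0033  0.1467]
eye [ 0.4511 -0.0016  0.1028] [0.008383105024367721, 0.0027705841041327107, 0.005829791696303346] [ 0.4502 -0.0054  0.1012]
yellow wrist 218 284 175 203
175 253 253; 177 218 284; 179 218 284; 181 218 283; 183 218 283; 185 220 273; 187 220 273; 189 220 273; 191 220 273; 193 223 264; 195 228 257; 197 228 256; 199 228 256; 201 228 255; 203 228 254; 
 18 [[228.0, 187.0], [257.0, 188.0], [228.0, 198.0], [256.0, 200.0], [222.0, 182.0], [274.0, 184.0], [219.0, 152.0], [286.0, 156.0], [219.0, 195.0], [283.0, 199.0]]

 21 [[228.0, 188.0], [256.0, 188.0], [228.0, 199.0], [257.0, 199.0], [222.0, 183.0], [274.0, 183.0], [218.0, 154.0], [285.0, 154.0], [220.0, 197.0], [285.0, 197.0]]

 24 [[227.0, 188.0], [256.0, 187.0], [228.0, 199.0], [257.0, 198.0], [222.0, 184.0], [274.0, 182.0], [217.0, 156.0], [284.0, 153.0], [221.0, 198.0], [286.0, 195.0]]
```

Emit:
servo_tool:
  increments:
    - [-0.4,-2,2,0,0,-0.7,-1]
    - [-0.5,-2,3,0,0,0,-1]
    - [0,0,3,0,0,0,-1]
    - [0,0,3,0,0,0,-1]
    - [0,0,2,0,0,0,-1]

```text
clock: 4.7
position: [0.4513, -0.0044, 0.1962]
ee_rot: [-0.001, -0.191, 0.982, 0.001]
contact_force: [0.2, 0.2, 1.0]
width: 0.0853
gripper_force: 0.0
```

Emit:
servo_tool:
  increments:
    - [0,0,0,0,0,0,-1]
    - [0,0,0,0,0,0,-1]
    - [0,0,0,0,0,0,-1]
    - [0,0,0,0,0,0,-1]
    - [0,0,0,0,0,0,-1]

```text
clock: 5.2
position: [0.4529, -0.0045, 0.1993]
ee_rot: [0.001, -0.191, 0.982, -0.0]
contact_force: [0.2, -0.4, -0.4]
width: 0.0851
gripper_force: 0.0
```

Run:
```python
from h import *
C=cal('wrist'); go([.452,-.005,.132],112); snap('wrist','w2.png')
im=cv2.imread('pics/w2.png'); hsv=cv2.cvtColor(im,cv2.COLOR_BGR2HSV)
m=cv2.inRange(hsv,(20,150,80),(33,255,255)); n,l,st,ce=cv2.connectedComponentsWithStats(m)
print([s.tolist() for s in st[1:] if s[4]>50])
def model(x,y,z,a):
    a=np.radians(a); R=np.array([[np.cos(a),-np.sin(a),0],[np.sin(a),np.cos(a),0],[0,0,1]])
    P=np.array([[sx*.006,sy*.015,.158] for sx in(-1,1) for sy in(-1,1)]+[[sx*.03,sy*.046,.05] for sx in(-1,1) for sy in(-1,1)])
    return P@R.T+[x,y,z]
print(np.round(proj('wrist',model(.452,-.005,0,22),C),0).tolist())
```

```text
at [ 0.4529 -0.0045  0.1993] F [ 0.2379 -0.4181 -0.4039] shift cm [ 0.113  -0.0094  6.7333]
rot deg [-0.0611  0.1104  0.0311]
[[232, 188, 96, 53, 3507]]
[[256.0, 220.0], [305.0, 220.0], [257.0, 238.0], [304.0, 238.0], [232.0, 160.0], [329.0, 160.0], [235.0, 220.0], [327.0, 221.0]]
```

View pics/w2.png

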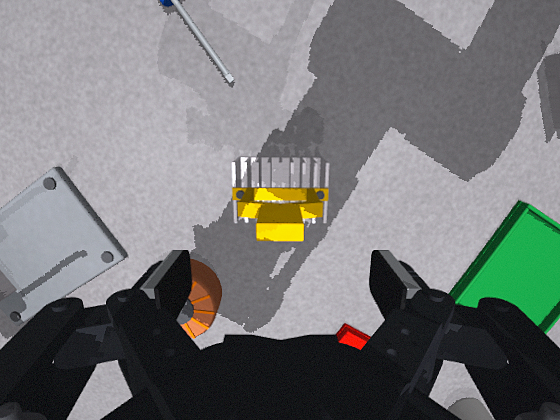

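Tab top at (256–304, up to row 241), within about 1 mm of the model. I'll descend and grip.

Emit:
servo_tool:
  increments:
    - [0,0,2,0,0,0,-1]
    - [0,0,2,0,0,0,-1]
    - [0,0,1.7,0,0,0,-1]
    - [0,0,1,0,0,0,-1]
    - [0,0,0,0,0,0,-1]

```text
clock: 5.75
position: [0.4514, -0.0043, 0.1304]
ee_rot: [-0.001, -0.191, 0.982, 0.0]
contact_force: [-0.4, -0.3, -0.0]
width: 0.0856
gripper_force: 0.0
```

Emit:
servo_tool:
  increments:
    - [0,0,0,0,0,0,1]
    - [0,0,0,0,0,0,1]
    - [0,0,0,0,0,0,1]
    - [0,0,0,0,0,0,1]
    - [0,0,0,0,0,0,1]
  squeeze: 50

```text
clock: 6.25
position: [0.4529, -0.0047, 0.132]
ee_rot: [0.001, -0.191, 0.982, -0.0]
contact_force: [1.2, -1.4, 3.3]
width: 0.0292
gripper_force: 50.1
```

Emit:
servo_tool:
  increments:
    - [0,0,0,0,0,0,1]
    - [0,0,0,0,0,0,1]
    - [0,0,0,0,0,0,1]
    - [0,0,0,0,0,0,1]
    - [0,0,0,0,0,0,1]

```text
clock: 6.75
position: [0.4529, -0.0047, 0.132]
ee_rot: [0.001, -0.191, 0.982, -0.0]
contact_force: [0.8, -0.9, 5.8]
width: 0.0294
gripper_force: 50.5
```

Emit:
servo_tool:
  increments:
    - [0,0,-0.5,0,0,0,1]
    - [0,0,-1.5,0,0,0,1]
    - [0,0,-2.5,0,0,0,1]
    - [0,0,-3,0,0,0,1]
    - [0,0,-3,0,0,0,1]

```text
clock: 7.25
position: [0.4508, -0.0039, 0.2361]
ee_rot: [-0.002, -0.191, 0.982, 0.001]
contact_force: [0.7, -0.7, -4.4]
width: 0.0296
gripper_force: 50.1
```

Emit:
servo_tool:
  increments:
    - [0,0,-2.5,0,0,4,1]
    - [0,0,-1.3,0,0,7,1]
    - [0,0,-0.5,0,0,8,1]
    - [0,0,0,0,0,8,1]
    - [0,0,0,0,0,8,1]

```text
clock: 7.75
position: [0.4511, -0.004, 0.2784]
ee_rot: [-0.001, 0.116, 0.993, 0.0]
contact_force: [0.6, -0.0, -4.6]
width: 0.0291
gripper_force: 50.1
```

Emit:
servo_tool:
  increments:
    - [0,0,0,0,0,8,1]
    - [0,0,0,0,0,7.5,1]
    - [-1,-1,0,0,0,4,1]
    - [-2,-2,0,0,0,2,1]
    - [-2,-2,0,0,0,0,1]

```text
clock: 8.25
position: [0.4667, -0.0732, 0.2782]
ee_rot: [-0.002, 0.296, 0.955, 0.0]
contact_force: [-0.3, 0.3, -3.7]
width: 0.0292
gripper_force: 50.3
```

Emit:
servo_tool:
  increments:
    - [-2,-2,0,0,0,0,1]
    - [-2,-1.5,0,0,0,0,1]
    - [-1,-1,0,0,0,0,1]
    - [0,0,0,0,0,0,1]
    - [0,0,0,0,0,0,1]

```text
clock: 8.75
position: [0.4825, -0.1377, 0.2786]
ee_rot: [-0.001, 0.296, 0.955, 0.001]
contact_force: [0.6, 0.4, -3.6]
width: 0.0295
gripper_force: 50.5
```

Run:
```python
from h import *
print(manip.get_state())
S=cal('scene');T=cal('top')
o={}
for c in ('scene','top','wrist'):
    C=cal(c); snap(c,'b_'+c+'.png')
    for n in ('hook_seat','hook_tip','scale','sink_tab','sink_eye'):
        r=finder.tip_of(n,c); print(c,n,[(np.round(x['at'],1).tolist(),round(x['p'],2)) for x in r])
im=cv2.imread('pics/b_scene.png')[120:270,110:310]; cv2.imwrite('pics/cs.png',cv2.resize(im,None,fx=4,fy=4,interpolation=3)[:600])
```

```text
{'clock': 8.75, 'qpos': array([-0.4178,  0.1453,  1.5806,  0.0015,  1.4186, -1.3868]), 'qd': array([ 0.0172, -0.0116,  0.0044, -0.0011, -0.0018, -0.0011]), 'effort': array([ -0.7193, -35.6209, -27.0525,  -0.1172,  -0.1113,  -0.0052]), 'position': array([ 0.4825, -0.1377,  0.2786]), 'ee_rot': array([-0.0014,  0.2965,  0.955 ,  0.0009]), 'contact_force': array([ 0.6405,  0.3755, -3.6117]), 'moment': array([0.0443, 0.037 , 0.0108]), 'gripper_force': 50.45606017112732, 'width': 0.02949028823423646}
scene hook_seat [([192.9, 179.7], 0.68)]
scene hook_tip [([203.3, 175.8], 0.91)]
scene scale [([160.5, 256.3], 0.64)]
scene sink_tab [([412.0, 187.1], 0.85), ([147.9, 152.1], 0.81), ([234.2, 154.7], 0.69)]
scene sink_eye [([148.5, 165.4], 0.94), ([412.1, 201.1], 0.88), ([233.7, 166.8], 0.73)]
top hook_seat []
top hook_tip []
top scale [([373.4, 144.7], 0.84), ([220.3, 143.6], 0.33), ([177.4, 222.2], 0.24)]
top sink_tab [([475.2, 188.0], 0.96), ([344.4, 176.4], 0.84)]
top sink_eye [([464.5, 192.1], 0.7), ([341.7, 181.7], 0.57)]
wrist hook_seat [([555.6, 137.1], 0.45)]
wrist hook_tip []
wrist scale [([277.9, 314.7], 0.69)]
wrist sink_tab [([279.8, 272.5], 0.76)]
wrist sink_eye [([17.6, 364.3], 0.91), ([278.4, 242.5], 0.77)]
```

View pics/b_wrist.png

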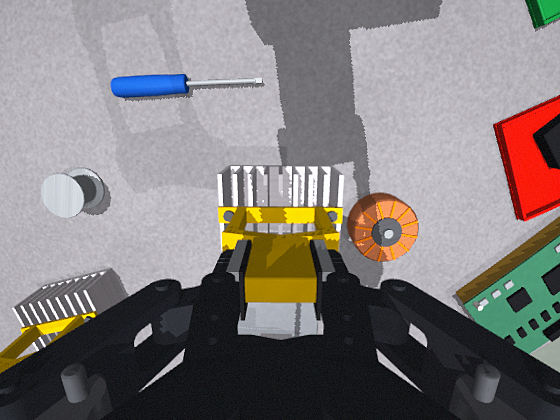

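View pics/cs.png

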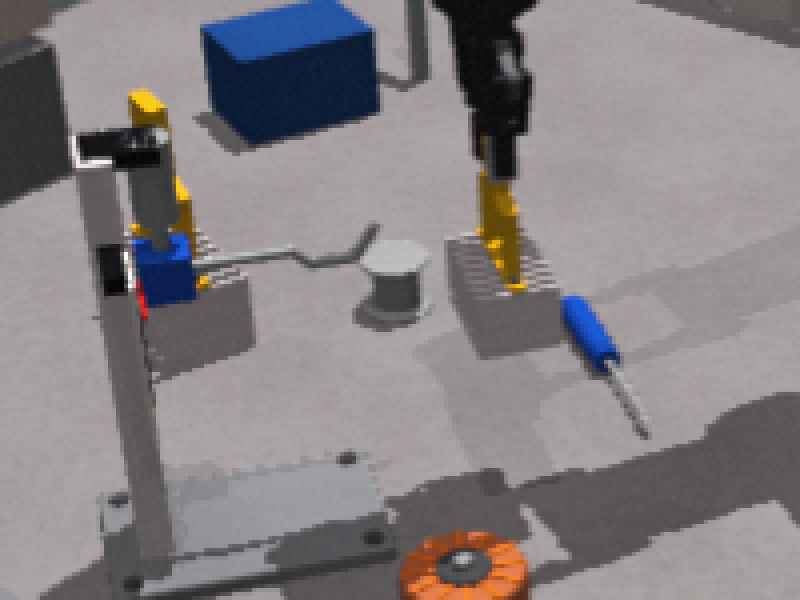

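The wrist view shows the sink held square in the jaws, with the hook hidden behind the gripper. In the scene crop the hook tip is at about scene (204,176), the seat at (192.5,185.3) and the bar meets the carriage at (159,186).

Run:
```python
from h import *
S=cal('scene');T=cal('top')
P={'tip':([204,176.2],.244),'seat':([192.5,185.3],.224),'climb':([182.5,182.5],.234),'carr':([159.2,186],.232)}
Q={k:atz('scene',p,z,S) for k,(p,z) in P.items()}; print(Q)
im=cv2.imread('pics/top0.png'); cv2.imwrite('pics/ct.png',cv2.resize(im[80:200,310:430],None,fx=5,fy=5,interpolation=3))
o=[.5798,-.2066,.224]
def model(sx,sy,a):
    a=np.radians(a); X=np.array([np.cos(a),np.sin(a),0]); s=np.array([sx,sy,.224])
    return np.array([s-.029*X+[0,0,.02],s-.015*X,s,s+.015*X,s+.028*X+[0,0,.012],s+.113*X+[0,0,.008]])
for a in(-34,-37): print(a,'scene',proj('scene',model(.58,-.2066,a),S).round(1).tolist(),'top',((proj('top',model(.58,-.2066,a),T)-[310,80])*5).round(0).tolist())
# sink tab/eye held: tri
for n,s,t in [('tab',[234.2,154.7],[344.4,176.4]),('eye',[233.7,166.8],[341.7,181.7])]: print(n,*tri([ray('scene',s,S),ray('top',t,T)]))
```

```text
{'tip': array([ 0.5535, -0.1842,  0.244 ]), 'seat': array([ 0.5844, -0.2005,  0.224 ]), 'climb': array([ 0.6013, -0.2206,  0.234 ]), 'carr': array([ 0.6495, -0.2608,  0.232 ])}
-34 scene [[201.7, 175.9], [197.4, 183.1], [192.0, 184.0], [186.6, 184.9], [181.5, 182.0], [150.2, 188.7]] top [[242.0, 377.0], [250.0, 368.0], [264.0, 346.0], [278.0, 324.0], [294.0, 297.0], [370.0, 177.0]]
-37 scene [[201.9, 176.2], [197.4, 183.2], [192.0, 184.0], [186.6, 184.8], [181.4, 181.7], [149.9, 187.6]] top [[240.0, 375.0], [249.0, 367.0], [264.0, 346.0], [279.0, 325.0], [296.0, 298.0], [379.0, 182.0]]
tab [ 0.481  -0.1393  0.2951] [0.004581770192017908, 0.004581770192017913]
eye [ 0.4804 -0.1396  0.2558] [0.001078741817682324, 0.001078741817682342]
```

View pics/ct.png

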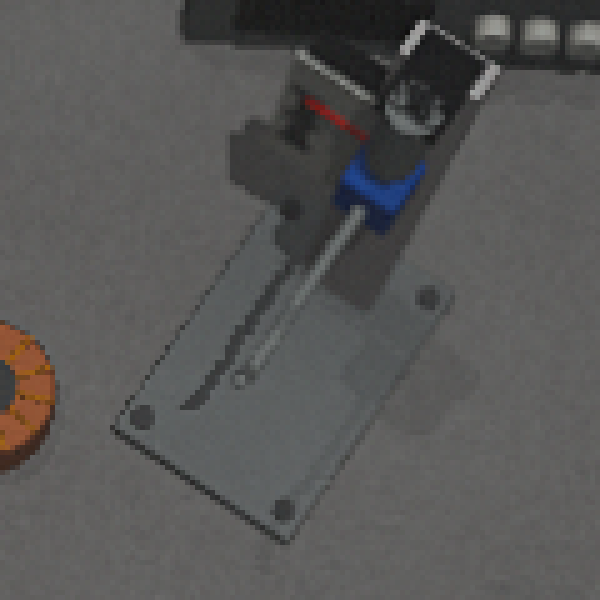

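Emit:
servo_tool:
  increments:
    - [-1,0,-0.2,0,0,0,1]
    - [-1.5,0,0,0,0,0,1]
    - [-1.5,0,0,0,0,0,1]
    - [-1,0,0,0,0,0,1]
    - [-0.7,-0.1,0,0,0,0,1]

```text
clock: 10.15
position: [0.5311, -0.1728, 0.2808]
ee_rot: [-0.0, 0.296, 0.955, 0.0]
contact_force: [-0.8, -0.1, -4.2]
width: 0.0291
gripper_force: 50.4
```

Emit:
servo_tool:
  increments:
    - [0,0,0,0,0,0,1]
    - [0,0,0,0,0,0,1]
    - [0,0,0,0,0,0,1]
    - [0,0,0,0,0,0,1]
    - [0,0,0,0,0,0,1]

```text
clock: 10.65
position: [0.5295, -0.1716, 0.2815]
ee_rot: [0.0, 0.296, 0.955, 0.0]
contact_force: [-0.6, 0.4, -4.3]
width: 0.0293
gripper_force: 50.5
```

Run:
```python
from h import *
snap('scene','c_scene.png');im=cv2.imread('pics/c_scene.png')[120:220,130:280]; a=cv2.resize(im,None,fx=5,fy=5,interpolation=3)
cv2.imwrite('pics/cs2.png',a); go([.578,-.205,.2805],55)
print(proj('scene',[[.578-.029*.82,-.205+.029*.57,.244]]))
```

```text
at [ 0.5295 -0.1717  0.2815] F [ 0.3032 -0.5406 -3.8995] shift cm [-5.8835 -0.0064  0.1019]
rot deg [0.0097 0.0124 0.5379]
[[202.6874 175.856 ]]
```

View pics/cs2.png

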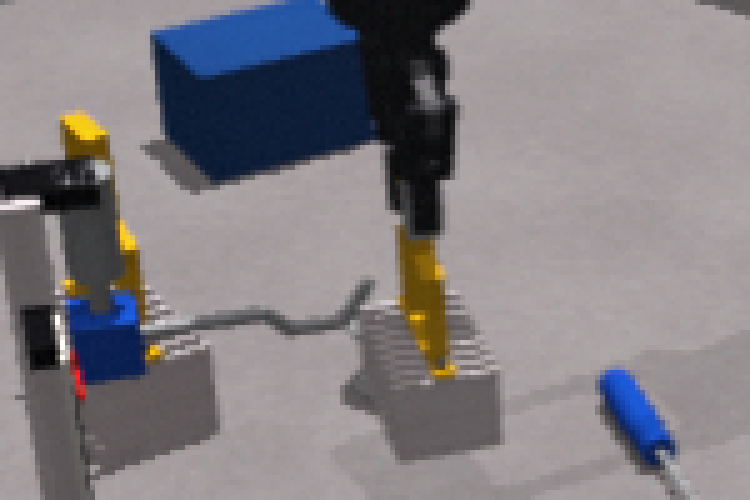

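The tip at (204,176) lines up with the bracket opening at about (215,178). I'll thread it on slowly.

Emit:
servo_tool:
  increments:
    - [-0.6,0,0,0,0,0,1]
    - [-0.8,0,0,0,0,0,1]
    - [-0.8,0,0,0,0,0,1]
    - [-0.8,0,0,0,0,0,1]
    - [-0.4,0,0,0,0,0,1]

```text
clock: 11.2
position: [0.5588, -0.192, 0.281]
ee_rot: [0.0, 0.296, 0.955, -0.0]
contact_force: [-0.8, -0.2, -4.1]
width: 0.0292
gripper_force: 50.4
```

Emit:
servo_tool:
  increments:
    - [-0.4,0,0,0,0,0,1]
    - [-0.7,0,0,0,0,0,1]
    - [-0.6,0,0,0,0,0,1]
    - [-0.5,0,0,0,0,0,1]
    - [-0.1,0,0,0,0,0,1]

```text
clock: 11.7
position: [0.5773, -0.2046, 0.2812]
ee_rot: [0.0, 0.296, 0.955, -0.0]
contact_force: [0.6, 0.4, -3.4]
width: 0.0291
gripper_force: 50.4
```

Run:
```python
from h import *
snap('scene','d_scene.png');im=cv2.imread('pics/d_scene.png')[120:220,130:280]; a=cv2.resize(im,None,fx=5,fy=5,interpolation=3)
snap('top','d_top.png');b=cv2.imread('pics/d_top.png')[80:200,310:370]; b=cv2.resize(b,(250,500),interpolation=3)
cv2.imwrite('pics/cs3.png',a); go([.578,-.205,.2805],55)
```

```text
at [ 0.5768 -0.2042  0.2811] F [-0.3214  0.1039 -3.8714] shift cm [-0.1474  0.0006  0.0638]
rot deg [ 0.0032 -0.0293  0.5254]
```

View pics/cs3.png

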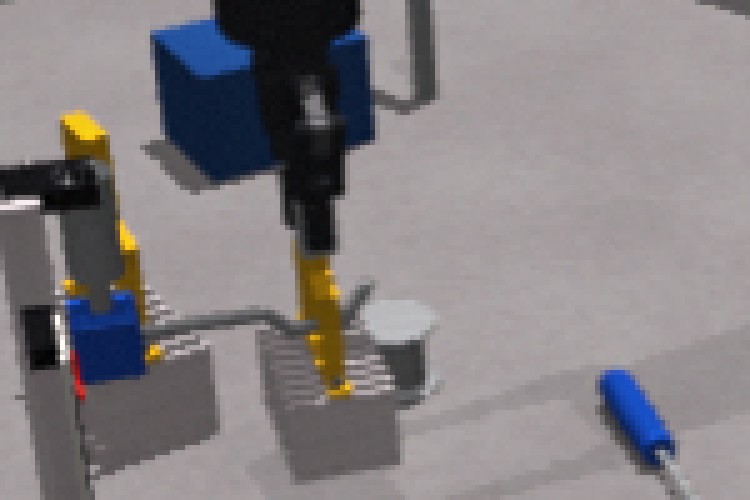

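The sink is threaded: the bar enters at crop (295,328) and the tip emerges at (365,285). Now I'll lower it gently.

Emit:
servo_tool:
  increments:
    - [0,0,0.4,0,0,0,1]
    - [0,0,0.7,0,0,0,1]
    - [0,0,0.7,0,0,0,1]
    - [0,0,0.6,0,0,0,1]
    - [0,0,0.4,0,0,0,1]

```text
clock: 12.3
position: [0.5763, -0.2039, 0.2522]
ee_rot: [-0.001, 0.296, 0.955, 0.0]
contact_force: [0.1, 0.9, -4.0]
width: 0.0291
gripper_force: 50.5
```

Emit:
servo_tool:
  increments:
    - [0,0,0.2,0,0,0,1]
    - [0,0,0.2,0,0,0,1]
    - [0,0,0.2,0,0,0,1]
    - [0,0,0.2,0,0,0,1]
    - [0,0,0.2,0,0,0,1]

```text
clock: 12.8
position: [0.5769, -0.2042, 0.2435]
ee_rot: [0.0, 0.296, 0.955, -0.0]
contact_force: [-0.7, 1.1, -3.4]
width: 0.0296
gripper_force: 50.5
```

Emit:
servo_tool:
  increments:
    - [0,0,0.2,0,0,0,1]
    - [0,0,0.2,0,0,0,1]
    - [0,0,0.2,0,0,0,1]
    - [0,0,0.2,0,0,0,1]
    - [0,0,0.2,0,0,0,1]

```text
clock: 13.3
position: [0.5769, -0.2042, 0.2333]
ee_rot: [0.0, 0.296, 0.955, 0.0]
contact_force: [0.5, 0.7, -1.9]
width: 0.0295
gripper_force: 50.5
```

Emit:
servo_tool:
  increments:
    - [0,0,0.2,0,0,0,1]
    - [0,0,0.2,0,0,0,1]
    - [0,0,0.2,0,0,0,1]
    - [0,0,0.2,0,0,0,1]
    - [0,0,0.2,0,0,0,1]

```text
clock: 13.8
position: [0.5769, -0.2042, 0.2233]
ee_rot: [0.0, 0.296, 0.955, 0.0]
contact_force: [1.3, -0.3, -1.4]
width: 0.0287
gripper_force: 50.6
```

Emit:
servo_tool:
  increments:
    - [0,0,0.2,0,0,0,1]
    - [0,0,0.2,0,0,0,1]
    - [0,0,0.1,0,0,0,1]
    - [0,0,0,0,0,0,1]
    - [0,0,0,0,0,0,1]

```text
clock: 14.3
position: [0.5769, -0.2042, 0.2184]
ee_rot: [0.0, 0.296, 0.955, 0.0]
contact_force: [0.2, -0.4, -0.1]
width: 0.0291
gripper_force: 50.7
```

Run:
```python
from h import *
F=[]
for i in range(8): snap('scene'); s=manip.get_state(); F.append(s['contact_force'][2])
print(s['position'],np.round(F,2),np.mean(F))
```

```text
[ 0.5768 -0.2042  0.2184] [-0.4  -0.25 -1.41 -0.21  0.41  0.3  -0.44 -0.33] -0.29079134780829474
```

Emit:
servo_tool:
  increments:
    - [0,0,0.1,0,0,0,1]
    - [0,0,0.1,0,0,0,1]
    - [0,0,0,0,0,0,1]
    - [0,0,0,0,0,0,1]
    - [0,0,0,0,0,0,1]
  squeeze: 20

```text
clock: 15.2
position: [0.5769, -0.2042, 0.2163]
ee_rot: [0.0, 0.296, 0.955, 0.0]
contact_force: [0.9, -1.1, -0.1]
width: 0.0291
gripper_force: 50.7
```

Emit:
servo_tool:
  increments:
    - [0,0,0,0,0,0,0.2]
    - [0,0,0,0,0,0,0.1]
    - [0,0,0,0,0,0,0]
    - [0,0,0,0,0,0,-0.2]
    - [0,0,0,0,0,0,-0.4]

```text
clock: 15.7
position: [0.5766, -0.2041, 0.2163]
ee_rot: [-0.0, 0.296, 0.955, 0.0]
contact_force: [0.5, 0.3, 0.5]
width: 0.0596
gripper_force: 0.0
```

Emit:
servo_tool:
  increments:
    - [0,0,0,0,0,0,-0.7]
    - [0,0,0,0,0,0,-1]
    - [0,0,0,0,0,0,-1]
    - [0,0,0,0,0,0,-1]
    - [0,0,-0.5,0,0,0,-1]

```text
clock: 16.2
position: [0.5763, -0.2039, 0.2207]
ee_rot: [-0.001, 0.296, 0.955, 0.0]
contact_force: [-0.4, 0.6, -1.1]
width: 0.0855
gripper_force: 0.0
```

Emit:
servo_tool:
  increments:
    - [0,0,-1,0,0,0,-1]
    - [0,0,-2,0,0,0,-1]
    - [0,0,-2,0,0,0,-1]
    - [0,0,-1.5,0,0,0,-1]
    - [0,0,0,0,0,0,-1]

```text
clock: 16.7
position: [0.5781, -0.2048, 0.2898]
ee_rot: [0.003, 0.296, 0.955, -0.0]
contact_force: [-0.2, 0.4, 0.6]
width: 0.0853
gripper_force: 0.0
```

Run:
```python
from h import *
C=cal('wrist'); p,R=tool(); print(p); snap('wrist','e_wrist.png')
im=cv2.imread('pics/e_wrist.png'); hsv=cv2.cvtColor(im,cv2.COLOR_BGR2HSV)
m=cv2.inRange(hsv,(20,150,80),(33,255,255)); n,l,st,ce=cv2.connectedComponentsWithStats(m)
print([s.tolist() for s in st[1:] if s[4]>50], [(r['at'],r['p']) for r in finder.tip_of('sink_tab','wrist')])
snap('scene','e_scene.png');a=cv2.imread('pics/e_scene.png')[110:230,120:260]; a=cv2.resize(a,None,fx=3,fy=3,interpolation=3)
cv2.imwrite('pics/e.png',np.hstack([im[60:420,90:470],a]))
```

```text
[ 0.5781 -0.2048  0.2898]
[[528, 148, 32, 29, 139], [483, 173, 44, 36, 196], [232, 185, 94, 50, 3110], [465, 208, 20, 21, 72], [0, 228, 90, 55, 1852]] [([279.2, 219.6], 0.91), ([275.9, 206.0], 0.46)]
```

View pics/e.png

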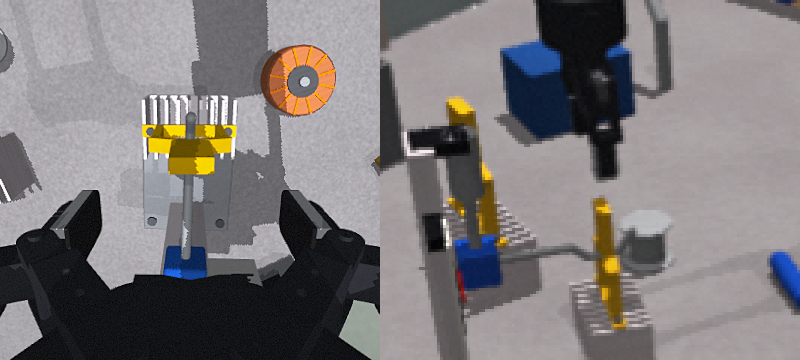

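The sink hangs freely on the hook, with its tab at wrist (279,219) and the bar through the opening. I'll wait and check that it is still.

Emit:
servo_tool:
  increments:
    - [0,0,0,0,0,0,-1]
    - [0,0,0,0,0,0,-1]
    - [0,0,0,0,0,0,-1]
    - [0,0,0,0,0,0,-1]
    - [0,0,0,0,0,0,-1]

```text
clock: 17.35
position: [0.5767, -0.2041, 0.2861]
ee_rot: [-0.0, 0.296, 0.955, 0.0]
contact_force: [0.2, -0.5, 1.3]
width: 0.0856
gripper_force: 0.0
```

Emit:
servo_tool:
  increments:
    - [0,0,0,0,0,0,-1]
    - [0,0,0,0,0,0,-1]
    - [0,0,0,0,0,0,-1]
    - [0,0,0,0,0,0,-1]
    - [0,0,0,0,0,0,-1]

```text
clock: 17.85
position: [0.5767, -0.2042, 0.2863]
ee_rot: [0.0, 0.296, 0.955, 0.0]
contact_force: [0.6, -0.2, 0.7]
width: 0.0854
gripper_force: 0.0
```

```bash
cat > st.py <<'E'
from h import *
g=[]
for i in range(12):
    g.append(snap('wrist')[100:250,200:360].astype(float))
print('d vs first',[round(float(np.abs(x-g[0]).mean()),2) for x in g],'step',[round(float(np.abs(a-b).mean()),2) for a,b in zip(g,g[1:])])
m=[np.argwhere(cv2.inRange(cv2.cvtColor(x.astype(np.uint8),cv2.COLOR_RGB2HSV),(20,150,80),(33,255,255))>0).mean(0) for x in g]
print(np.round(np.array(m),2).tolist(), manip.get_state()['clock'])
E
python3 st.py
```

```text
d vs first [0.0, 1.79, 1.81, 1.82, 1.83, 1.86, 1.86, 1.87, 1.88, 1.86, 1.88, 1.87] step [1.79, 1.78, 1.79, 1.78, 1.78, 1.76, 1.77, 1.76, 1.78, 1.78, 1.76]
[[110.1, 80.1], [110.12, 80.08], [110.13, 80.06], [110.13, 80.07], [110.13, 80.08], [110.13, 80.05], [110.13, 80.09], [110.12, 80.06], [110.13, 80.07], [110.12, 80.06], [110.13, 80.04], [110.13, 80.07]] 18.45
```

Emit:
servo_tool:
  increments:
    - [0,0,0,0,0,0,-1]
    - [0,0,0,0,0,0,-1]
    - [0,0,0,0,0,0,-1]
    - [0,0,0,0,0,0,-1]
    - [0,0,0,0,0,0,-1]

```text
clock: 18.95
position: [0.5767, -0.2041, 0.2863]
ee_rot: [0.0, 0.296, 0.955, 0.0]
contact_force: [0.3, -0.1, 0.3]
width: 0.0852
gripper_force: 0.0
```

Emit:
servo_tool:
  increments:
    - [0,0,0,0,0,0,-1]
    - [0,0,0,0,0,0,-1]
    - [0,0,0,0,0,0,-1]
    - [0,0,0,0,0,0,-1]
    - [0,0,0,0,0,0,-1]

```text
clock: 19.45
position: [0.5767, -0.2041, 0.2863]
ee_rot: [0.0, 0.296, 0.955, 0.0]
contact_force: [0.5, -0.6, 0.1]
width: 0.0852
gripper_force: 0.0
```

Emit:
servo_tool:
  increments:
    - [0,0,0,0,0,0,-1]
    - [0,0,0,0,0,0,-1]
    - [0,0,0,0,0,0,-1]
    - [0,0,0,0,0,0,-1]
    - [0,0,0,0,0,0,-1]

```text
clock: 19.95
position: [0.5767, -0.2041, 0.2863]
ee_rot: [0.0, 0.296, 0.955, 0.0]
contact_force: [-0.8, 0.5, 0.0]
width: 0.0855
gripper_force: 0.0
```

Emit:
servo_tool:
  increments:
    - [0,0,0,0,0,0,-1]
    - [0,0,0,0,0,0,-1]
    - [0,0,0,0,0,0,-1]
    - [0,0,0,0,0,0,-1]
    - [0,0,0,0,0,0,-1]

```text
clock: 20.45
position: [0.5767, -0.2041, 0.2863]
ee_rot: [0.0, 0.296, 0.955, 0.0]
contact_force: [0.4, -0.1, 0.1]
width: 0.0854
gripper_force: 0.0
```

Emit:
servo_tool:
  increments:
    - [0,0,0,0,0,0,-1]
    - [0,0,0,0,0,0,-1]
    - [0,0,0,0,0,0,-1]
    - [0,0,0,0,0,0,-1]
    - [0,0,0,0,0,0,-1]

```text
clock: 20.95
position: [0.5767, -0.2041, 0.2863]
ee_rot: [-0.0, 0.296, 0.955, 0.0]
contact_force: [-0.2, -1.3, -1.1]
width: 0.0855
gripper_force: 0.0
```

```bash
python3 st.py | tail -1; python3 -c "
from h import *
go([.577,-.204,.2165],55.5)"
```

```text
[[110.13, 80.06], [110.13, 80.06], [110.13, 80.06], [110.14, 80.06], [110.13, 80.05], [110.12, 80.05], [110.13, 80.03], [110.13, 80.07], [110.13, 80.08], [110.13, 80.08], [110.12, 80.06], [110.14, 80.07]] 21.55
at [ 0.5767 -0.2041  0.2863] F [ 0.4062 -0.1956  0.1674] shift cm [-0.0144  0.0256  6.9801]
rot deg [ 0.0047 -0.0017  0.0275]
```

It has been still for over 3 s. I'll regrip, unload slowly and back out.

Emit:
servo_tool:
  increments:
    - [0,0,1.5,0,0,0,-1]
    - [0,0,2,0,0,0,-1]
    - [0,0,2,0,0,0,-1]
    - [0,0,1,0,0,0,-1]
    - [0,0,0.5,0,0,0,-1]

```text
clock: 22.05
position: [0.5763, -0.2039, 0.2153]
ee_rot: [-0.001, 0.296, 0.955, 0.0]
contact_force: [-0.7, -0.1, -0.7]
width: 0.0852
gripper_force: 0.0
```

Emit:
servo_tool:
  increments:
    - [0,0,0,0,0,0,-0.5]
    - [0,0,0,0,0,0,0]
    - [0,0,0,0,0,0,0.2]
    - [0,0,0,0,0,0,0.4]
    - [0,0,0,0,0,0,1]
  squeeze: 50

```text
clock: 22.55
position: [0.5771, -0.2044, 0.2169]
ee_rot: [0.001, 0.296, 0.955, -0.0]
contact_force: [0.7, -0.7, 0.1]
width: 0.0293
gripper_force: 52.8
```

Emit:
servo_tool:
  increments:
    - [0,0,0,0,0,0,1]
    - [0,0,0,0,0,0,1]
    - [0,0,0,0,0,0,1]
    - [0,0,0,0,0,0,1]
    - [0,0,0,0,0,0,1]

```text
clock: 23.05
position: [0.5771, -0.2044, 0.2164]
ee_rot: [0.0, 0.296, 0.955, -0.0]
contact_force: [0.7, -0.9, -0.0]
width: 0.0292
gripper_force: 52.7
```

Emit:
servo_tool:
  increments:
    - [0,0,-0.3,0,0,0,1]
    - [0,0,-0.4,0,0,0,1]
    - [0,0,-0.4,0,0,0,1]
    - [0,0,-0.4,0,0,0,1]
    - [0,0,-0.4,0,0,0,1]

```text
clock: 23.55
position: [0.5764, -0.2039, 0.2354]
ee_rot: [-0.001, 0.296, 0.955, 0.0]
contact_force: [2.2, -0.2, -3.3]
width: 0.0293
gripper_force: 52.6
```

Emit:
servo_tool:
  increments:
    - [0,0,-0.4,0,0,0,1]
    - [0,0,-0.3,0,0,0,1]
    - [0,0,-0.3,0,0,0,1]
    - [0,0,-0.3,0,0,0,1]
    - [0,0,-0.4,0,0,0,1]

```text
clock: 24.05
position: [0.5761, -0.2038, 0.252]
ee_rot: [-0.001, 0.296, 0.955, 0.0]
contact_force: [-0.4, 0.7, -4.2]
width: 0.0292
gripper_force: 52.3
```

Emit:
servo_tool:
  increments:
    - [0,0,-0.6,0,0,0,1]
    - [0,0,-0.7,0,0,0,1]
    - [0,0,-0.7,0,0,0,1]
    - [0,0,-0.6,0,0,0,1]
    - [0,0,-0.3,0,0,0,1]

```text
clock: 24.55
position: [0.5771, -0.2043, 0.2824]
ee_rot: [0.001, 0.296, 0.955, -0.0]
contact_force: [-0.4, -0.1, -3.6]
width: 0.0292
gripper_force: 52.3
```

Emit:
servo_tool:
  increments:
    - [0,0,0,0,0,0,1]
    - [0,0,0,0,0,0,1]
    - [0.4,0,0,0,0,0,1]
    - [0.8,0,0,0,0,0,1]
    - [0.8,0,0,0,0,0,1]

```text
clock: 25.05
position: [0.5593, -0.1922, 0.2809]
ee_rot: [-0.001, 0.296, 0.955, 0.0]
contact_force: [-0.9, -0.1, -4.0]
width: 0.0288
gripper_force: 52.2
```

Emit:
servo_tool:
  increments:
    - [0.8,0,0,0,0,0,1]
    - [1,0,0,0,0,0,1]
    - [1.2,0,0,0,0,0,1]
    - [1.5,0,0,0,0,0,1]
    - [1.5,0,0,0,0,0,1]

```text
clock: 25.55
position: [0.5094, -0.158, 0.2814]
ee_rot: [-0.0, 0.296, 0.955, 0.0]
contact_force: [-0.1, -1.1, -4.9]
width: 0.0291
gripper_force: 52.2
```

Emit:
servo_tool:
  increments:
    - [1.5,0,0,0,0,0,1]
    - [1.5,1,0,0,0,0,1]
    - [1.3,2,0,0,0,0,1]
    - [1.5,2,0,0,0,0,1]
    - [1.7,2,0,0,0,0,1]

```text
clock: 26.05
position: [0.4883, -0.057, 0.2815]
ee_rot: [0.0, 0.296, 0.955, 0.0]
contact_force: [0.2, 0.5, -3.6]
width: 0.029
gripper_force: 52.1
```

```bash
python3 -c "
from h import *
snap('top'); T=cal('top')
print([(r['at'],r['p'],atz('top',r['at'],0,T)) for r in finder.tip_of('tray_green','top')])
for r in finder.silhouettes('tray_green','top')[:2]: print(r['p'],r['box'])
go([.444,.329,.28],55.5)"
```

```text
[([109.6, 227.2], 0.98, array([0.4273, 0.5466, 0.    ])), ([178.9, 222.6], 0.87, array([0.4363, 0.3318, 0.    ])), ([220.9, 151.6], 0.73, array([0.6614, 0.2031, 0.    ]))]
0.84 [105.1, 226.7, 30.3, 33.8]
0.7 [178.4, 220.7, 51.8, 51.5]
at [ 0.4879 -0.0564  0.2816] F [-0.1384 -0.9188 -3.2566] shift cm [25.3487 29.3644  0.1833]
rot deg [0.0511 0.001  0.193 ]
```

Emit:
servo_tool:
  increments:
    - [1.5,1.8,0,0,0,0,1]
    - [2.2,2.6,0,0,0,0,1]
    - [2.5,2.9,0,0,0,0,1]
    - [2.5,2.9,0,0,0,0,1]
    - [2.5,2.9,0,0,0,0,1]

```text
clock: 26.7
position: [0.4702, 0.1138, 0.2815]
ee_rot: [0.001, 0.297, 0.955, 0.0]
contact_force: [1.3, 0.4, -4.3]
width: 0.0291
gripper_force: 52.0
```

Emit:
servo_tool:
  increments:
    - [2.5,2.9,0,0,0,0,1]
    - [2.5,2.9,0,0,0,0,1]
    - [2.5,2.9,0,0,0,0,1]
    - [2.5,2.9,0,0,0,0,1]
    - [2,2.3,0,0,0,0,1]

```text
clock: 27.2
position: [0.4498, 0.2972, 0.2814]
ee_rot: [0.0, 0.296, 0.955, 0.001]
contact_force: [-0.2, -0.3, -3.9]
width: 0.0292
gripper_force: 52.0
```

Emit:
servo_tool:
  increments:
    - [1.5,1.7,0,0,0,0,1]
    - [0.7,0.6,1,0,0,0,1]
    - [0,0,1.5,0,0,0,1]
    - [0,0,1.5,0,0,0,1]
    - [0,0,1.5,0,0,0,1]

```text
clock: 27.7
position: [0.4448, 0.3255, 0.225]
ee_rot: [0.0, 0.297, 0.955, -0.001]
contact_force: [0.8, -0.1, -3.4]
width: 0.0291
gripper_force: 52.0
```

Emit:
servo_tool:
  increments:
    - [0,0,1.5,0,0,0,1]
    - [0,0,1.5,0,0,0,1]
    - [0,0,1.5,0,0,0,1]
    - [0,0,1,0,0,0,1]
    - [0,0,0.5,0,0,0,1]

```text
clock: 28.2
position: [0.4445, 0.3255, 0.1649]
ee_rot: [-0.001, 0.297, 0.955, -0.001]
contact_force: [0.6, -0.3, -3.6]
width: 0.0293
gripper_force: 52.0
```

```bash
python3 -c "
from h import *
snap('wrist','f_wrist.png')
go([.443,.329,.137],55.5)"
```

```text
at [0.4445 0.3256 0.1648] F [-0.2339  0.4224 -4.835 ] shift cm [0.3084 0.2    2.775 ]
rot deg [-0.1383 -0.0486 -0.0076]
```

View pics/f_wrist.png

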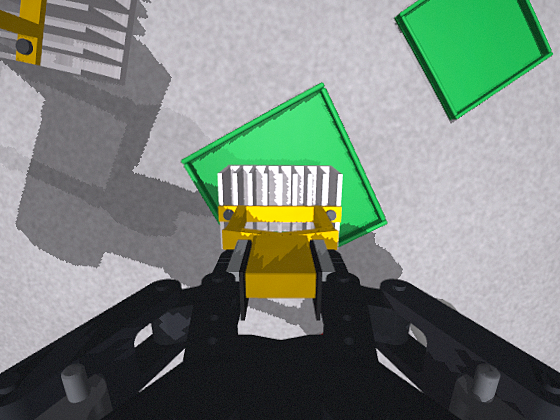

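The sink is above the green tray, whose visible corners are at (323,85), (183,162) and (385,222). I'll check the tray centre from these.

```bash
python3 -c "
from h import *
c=[atz('wrist',p,.018) for p in ([323,85],[183,162],[385,222])]
print(c,'centre',(c[1]+c[2])/2,np.linalg.norm(c[0]-c[1]),np.linalg.norm(c[0]-c[2]))"
```

```text
[array([0.3849, 0.4133, 0.018 ]), array([0.3677, 0.2675, 0.018 ]), array([0.528 , 0.3956, 0.018 ])] centre [0.4478 0.3316 0.018 ] 0.14678185381057246 0.14410959925079553
```

Emit:
servo_tool:
  increments:
    - [0.1,0.4,0.5,0,0,0,1]
    - [0,0,0.7,0,0,0,1]
    - [0,0,0.5,0,0,0,1]
    - [0,0,0.3,0,0,0,1]
    - [0,0,0.2,0,0,0,1]

```text
clock: 28.75
position: [0.4463, 0.3304, 0.144]
ee_rot: [-0.0, 0.296, 0.955, -0.0]
contact_force: [-0.2, 0.7, -5.1]
width: 0.0291
gripper_force: 52.0
```

Emit:
servo_tool:
  increments:
    - [0,0,0.1,0,0,0,1]
    - [0,0,0.1,0,0,0,1]
    - [0,0,0.1,0,0,0,1]
    - [0,0,0.1,0,0,0,1]
    - [0,0,0,0,0,0,1]

```text
clock: 29.25
position: [0.4464, 0.3305, 0.1403]
ee_rot: [-0.0, 0.296, 0.955, -0.0]
contact_force: [0.6, -0.1, -4.5]
width: 0.0293
gripper_force: 52.0
```

Emit:
servo_tool:
  increments:
    - [0,0,0.1,0,0,0,1]
    - [0,0,0.1,0,0,0,1]
    - [0,0,0.1,0,0,0,1]
    - [0,0,0,0,0,0,1]
    - [0,0,0,0,0,0,1]

```text
clock: 29.75
position: [0.4468, 0.3302, 0.1396]
ee_rot: [0.001, 0.296, 0.955, 0.0]
contact_force: [-2.7, -3.4, 9.6]
width: 0.0292
gripper_force: 53.6
```

Emit:
servo_tool:
  increments:
    - [0,0,-0.1,0,0,0,1]
    - [0,0,-0.1,0,0,0,1]
    - [0,0,0,0,0,0,1]
    - [0,0,0,0,0,0,1]
    - [0,0,0,0,0,0,1]

```text
clock: 30.25
position: [0.4467, 0.3304, 0.1397]
ee_rot: [0.0, 0.296, 0.955, 0.0]
contact_force: [-1.2, -2.1, 5.5]
width: 0.0294
gripper_force: 53.1
```

Emit:
servo_tool:
  increments:
    - [0,0,0,0,0,0,0.3]
    - [0,0,0,0,0,0,0.2]
    - [0,0,0,0,0,0,0]
    - [0,0,0,0,0,0,-0.3]
    - [0,0,0,0,0,0,-0.6]

```text
clock: 30.75
position: [0.4465, 0.3307, 0.1391]
ee_rot: [-0.0, 0.296, 0.955, 0.0]
contact_force: [-0.2, -0.5, 0.2]
width: 0.0671
gripper_force: 0.0
```

Emit:
servo_tool:
  increments:
    - [0,0,0,0,0,0,-1]
    - [0,0,0,0,0,0,-1]
    - [0,0,0,0,0,0,-1]
    - [0,0,-0.5,0,0,0,-1]
    - [0,0,-1.5,0,0,0,-1]

```text
clock: 31.25
position: [0.4455, 0.33, 0.1585]
ee_rot: [-0.001, 0.296, 0.955, -0.001]
contact_force: [-0.2, -0.3, -0.3]
width: 0.0851
gripper_force: 0.0
```

Emit:
servo_tool:
  increments:
    - [0,0,-3,0,0,0,-1]
    - [0,0,-3,0,0,0,-1]
    - [0,0,-3,0,0,0,-1]
    - [0,0,-3,0,0,0,-1]
    - [0,0,-1,0,0,0,-1]

```text
clock: 31.75
position: [0.4477, 0.3312, 0.2931]
ee_rot: [0.002, 0.296, 0.955, 0.002]
contact_force: [-0.0, -0.7, -0.1]
width: 0.0857
gripper_force: 0.0
```

```bash
python3 -c "
from h import *
snap('wrist','g_wrist.png'); snap('scene','g_scene.png'); print(manip.get_state()['position'])
a=cv2.imread('pics/g_wrist.png')[60:420,150:500]; b=cv2.resize(cv2.imread('pics/g_scene.png')[140:380,120:520],None,fx=1.1,fy=1.5)
cv2.imwrite('pics/g.png',np.hstack([a,b]))"
```

```text
[0.4471 0.3308 0.2909]
```

View pics/g.png

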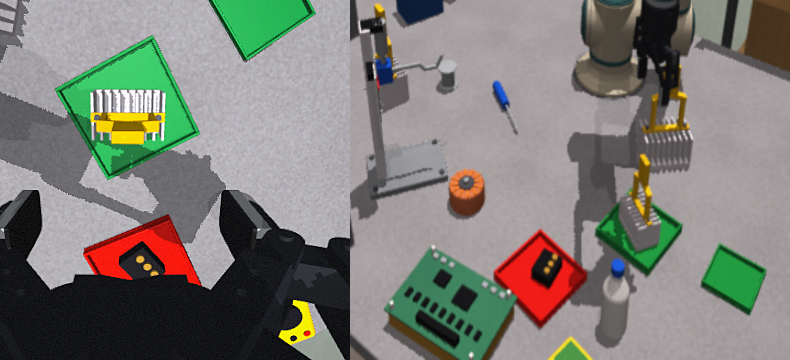

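The sink stands upright inside the 150 mm green tray, the gripper is clear, and the other objects look undisturbed. I'll let it settle briefly and hand in.

Emit:
servo_tool:
  increments:
    - [0,0,-1,0,0,0,-1]
    - [0,0,-1,0,0,0,-1]
    - [0,0,0,0,0,0,-1]
    - [0,0,0,0,0,0,-1]
    - [0,0,0,0,0,0,-1]

```text
clock: 32.35
position: [0.4462, 0.3304, 0.3087]
ee_rot: [-0.0, 0.296, 0.955, -0.0]
contact_force: [-0.7, 0.1, -0.3]
width: 0.0856
gripper_force: 0.0
```

```bash
python3 -c "
from rig import manip
print(manip.sign_off())"
```

```text
the job is handed in; nothing more can be done
None
```

I weighed the smallest heat sink on the scale hook, where it hung still for over 3 s, then set it down upright in the 150 mm green tray, let go, and handed the job in at 32 s.

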